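# Lay the standing tip box on its base and push it up to the stop

### The arm

A 6-joint arm with a two-finger parallel gripper is mounted at the origin on the work surface. World frame = base frame: x ahead of the robot, y to its left, z up, the work surface at z = 0. Lengths are in m, angles in rad, forces in N, time in s.
With the tool pointing down it reaches from about 0.4 to 0.825 m from the base axis. Payload 7 kg.
Tool frame: the origin (TCP) lies on the centre line of the jaws, within the pads' length; the fingertips stand robot.tcp_to_tips ahead of it and the grasp point (between the pads) lies 2 mm behind it (robot.tcp_to_tips is the distance from the TCP to the fingertips, in m); z points along the fingers, y is the line along which they close (so a half turn about z gives the same grasp; the last joint's range is limited). The gripper opens to 85 mm and grips with 20 to 120 N. Pads are 22 mm wide; open, the fingers measure 114 mm over their backs; the gripper's body (76 mm by 85 mm) begins 54 mm behind the grasp point. The pads swing forward as they close: fully open they stand 13 mm farther back than shut.
Start: joints at [1.489, 0.359, 0.012, 0, -1.224, -0.288], TCP at [0.244, 0.629, 0.248] pointing down, gripper open.
Joint ranges: [-3.07, 3.07], [-1.43, 2.12], [-1.02, 1.25], [-3.03, 1.67], [-3.05, -0], [-3.03, 3.03]. Speed limits (rad/s): [2.39, 2.39, 3.01, 3.14, 3.14, 3.14].

### API

Orientations are given as a rotation vector (axis times angle).
In Python, from station import robot gives the robot as it stands.
- The arm moves only by the tool apply_moves, never from a script. Its argument "plan" is a list that holds one entry, the list of rows, each a list of 7 numbers: the turn, a rotation vector about the world's x, y, z in rad, then the shift along the world's x, y, z in m, then the opening in per cent of the stroke, from 0 (shut) to 100 (fully open). A call has exactly 10 rows; each row is the pose to reach, as a shift and turn from the pose commanded when the call began; what a row does not reach only later rows make up. A row lasts 1/12 s, in which the tool goes at most 41.7 mm and 7.16 degrees, less where a joint would pass 70% of its speed; a pose out of reach is approached as far as the arm can. A call with a gripper value outside its range is refused whole. The fingers move at their own pace and stop on an object; the grip force is fixed at half the most. Time passes only in rows, so rows that repeat a pose let the fingers close, or fill a call up. It gives the time, the measured TCP pose, the force, the opening and the grip force at its end, in the units of the state.
- robot.state(): the state, without advancing time (a new reading comes with each control period).
- robot.camera(name): name is "side" or "top" or "wrist"; returns the picture (480x640x3 uint8, red, green, blue); there is no depth.
- robot.calibration(name): a dict with "fx", "fy", "cx", "cy" (pixels), "k1" (the pictures are not rectified: a ray, as slopes to the right and down, at radius r is drawn at 1 + k1 r^2 times it, then the intrinsics apply), "rvec" (rotation vector, rad) and "tvec" (3), from world to camera coordinates, as OpenCV has them; the wrist camera has in their place "mount" (4x4, takes a point from camera to tool coordinates, whose origin is the TCP and whose axes are the flange's). Camera axes: x right, y down, z forward; pixel columns grow to the right and rows downward; lengths in m; the calibration is good to about 2 mm. A picture is of the moment at which its call begins: read the wrist's pose just before it. calibration takes no time and is no camera call.
- robot.finish_job(): hands the job in; it is judged then, once.
The state is a dict: "clock": time; "q": joint angles; "joint_velocities": joint speeds; "joint_torque": joint torques, N m; "eef_pos": TCP position; "eef_rot": TCP orientation; "force": force on the tool from outside, world axes, zero at the start; "moment": the same for the moment, N m; "opening": finger opening in m; "gripper_force": force on a finger pad.
Only numpy, scipy, OpenCV 4.12 (cv2) and the standard library are available. Lean on these libraries where they do the work, as an engineer would, in place of code of your own. Each camera call takes 0.05 s, during which the arm holds its last target. There are 200 camera calls.

### The job

Push the blue pipette-tip box over so that it comes to lie on its blue base with the clear lid on top and its far end pointing towards the steel stop rail, then push it along the white board until that end sits flush and square against the rail. Use your fingertips only to push: do not grasp the box or pick it up. Leave the green tip box standing, and the amber bottle and the white jar behind the rail, where they are.

Things in the scene. Friction and masses are not known exactly. Their poses are not given: they have to be found in the camera images.
- board: White pipetting board fixed to the bench, 460 mm along its x, 360 mm along its y, 6 mm thick; origin at the centre of its underside. Its x axis (level) points along the board towards the stop rail, y to the left of that, z up. The rail is a steel bar fixed across the board, 340 mm long along y, 12 mm thick, rising 30 mm above the board's top.
- stop (a point): Middle of the rail face that looks down the board (towards the board's -x), at the height of the board's top face (6 mm above the bench). Axes as the board's: the rail face is its y-z plane, and free board lies on its -x side.
- blue_box: Loose closed tip box, 0.11 to 0.23 kg, 65 x 82 x 122 mm; the lid does not open. It starts standing on its small end: 122 mm tall (z up), 82 mm wide along its y, 65 mm deep along its x; origin at the centre of the end it stands on. Its opaque blue base is the +x face (faces the rail within 9 degrees), its clear lid the -x face. Once laid, x points down, z to the rail; it is 65 mm high.
- blue_edge (a point): Middle of the blue box's edge between its base face and the end it stands on at the start (32.5 mm along the box's x from its origin): the edge it tips over. Pushed near the top of its lid face, the box falls by itself once it leans about 28 degrees, and comes to lie some 30 to 75 mm short of the rail. It slides readily when pushed low down.
- blue_end (a point): Centre of the blue box's other end (its top at the start, 122 mm along its z): the end that goes against the rail.
- green_box: Loose tip box of the same size, shape, and axes, about 0.16 kg, with a green base, standing on its end in the other lane of the board, centres about 150 mm apart across the board; which lane is which varies. It stays standing.
- bottle: Loose amber bottle with a white cap, radius 30 mm, 130 mm tall, on the board behind the rail; origin at the centre of its underside.
- jar: Loose white jar with an orange cap, radius 32 mm, 75 mm tall, on the board behind the rail; origin at the centre of its underside.
Not all that is in view belongs to the job. Leave any red or yellow look-alike of the blue_box alone.

How it is judged:
On the way, in this order (a step that is already met when the one before it is completed fails the run):
1. the blue box lies on its base, lid up (angle between blue_box's own x axis and vertical above 3.05 rad), for 0.2 s.
2. its end is flush and square against the rail (angle between blue_box's own x axis and vertical above 3.05 rad and x of blue_end in the frame of stop between -0.005 and 0.01 m and y of blue_end in the frame of stop between -0.13 and 0.13 m and angle between the z axis of blue_box and the x axis of board, either way round below 0.07 rad), for 0.2 s.
At the end, for the whole second after the job is handed in: The blue box lies at rest on its base (within 5 degrees), its end within 5 mm of the rail face and square to it within 4 degrees, with its whole width in front of the rail; the green box, bottle and jar stand upright within 12 mm of where they began (all of step 2 and linear speed of blue_box below 0.01 m/s and distance of each of green_box, bottle, jar from where it was at the start of the episode below 0.012 m and angle between each of green_box, bottle, jar's own z axis and vertical below 0.1 rad); the robot touches nothing.
It fails at once if the blue box was lifted or tipped another way: the edge it tips over rose more than 20 mm off the board (height (world z) of blue_edge above 0.026 m).
It fails at once if the green box, bottle or jar was knocked or shifted by more than 15 mm (distance of any of green_box, bottle, jar from where it was at the start of the episode above 0.015 m or angle between any of green_box, bottle, jar's own z axis and vertical above 0.2 rad).
It also fails if it takes over 42 s, if anything falls off the work surface, if the arm or the gripper's body presses on something with over 40 N, if the wrist force passes 120 N, or if a joint passes its speed limit or range.

## Working session

There is one attempt and no reset: what is moved stays moved. The work goes in short steps, Python scripts to look and compute and a tool call to move; the robot and the scene stay as the last step left them, time stands still between calls to the robot, and variables do not carry over. Pictures are saved under pics/ and viewed, at most 10 in all, crops included, and the job is handed in when it is done.

Besides the shell and the picture viewer there is one more tool, called as a command line: name --argument value ..., lists and objects as JSON in quotes. apply_moves: Moves the arm, as the interface text tells. Its arguments: {"type":"object","properties":{"plan":{"type":"array","items":{"type":"array","items":{"type":"array","items":{"type":"number"}}}}},"required":["plan"]}

```bash
mkdir -p pics; ls
python3 - <<'E'
from station import robot
import cv2
s=robot.state();print(s['clock'],s['eef_pos'],s['eef_rot'],robot.tcp_to_tips,s['opening'])
for n in('top','side'):
    cv2.imwrite(f'pics/{n}0.png',robot.camera(n)[:,:,::-1]);print(n,robot.calibration(n))
E
```

```text
pics
0.0 [0.24380822 0.62893033 0.24734615] [ 3.08637135e+00 -5.77438837e-01 -3.02950331e-04] 0.017 0.0851200443067515
top {'fx': 452.60680154656467, 'fy': 452.60680154656467, 'cx': 325.517573312004, 'cy': 244.97810285208115, 'k1': -0.053054855059244385, 'rvec': array([ 2.08174007, -2.15048038,  0.22298153]), 'tvec': array([-0.06168279,  0.56231683,  0.97549351])}
side {'fx': 598.6035949420515, 'fy': 598.6035949420515, 'cx': 330.54675637540464, 'cy': 239.20032129598275, 'k1': -0.14538718812740675, 'rvec': array([ 2.278418  , -0.78192774,  0.31730963]), 'tvec': array([-0.45831371,  0.25456142,  1.04225124])}
```

View pics/top0.png

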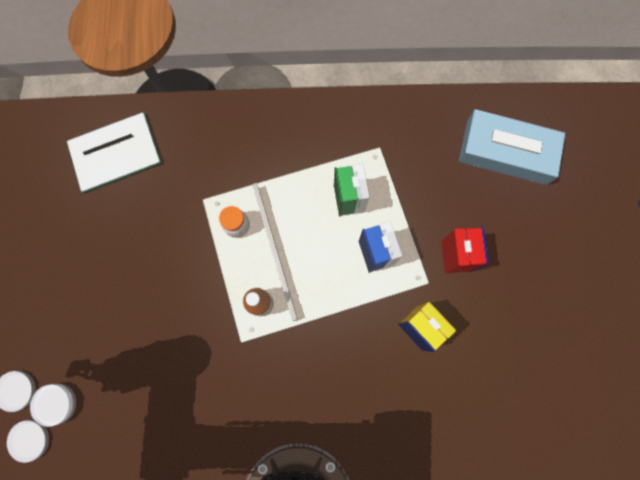

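View pics/side0.png

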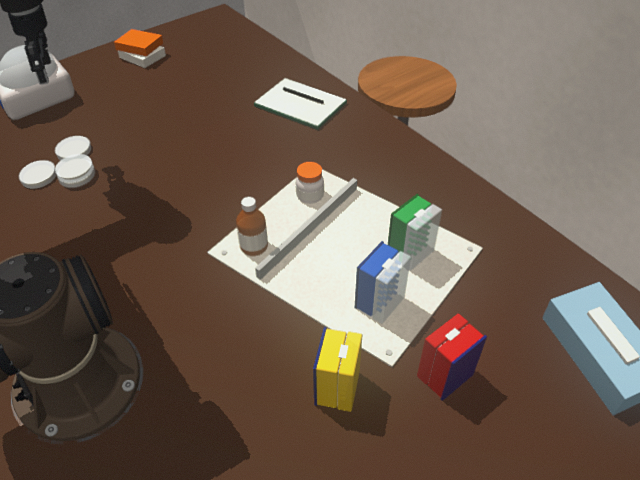

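The candidates are: blue box at top (380,247), blue-sided red box at (468,250), blue-sided yellow box at (430,327), green box at (350,190) and light-blue tissue box at (512,146). I choose (380,247), because it is on the board with a blue base facing the rail and a clear lid. Next I'll check it in a close crop and measure the board.

```bash
cat > h.py <<'E'
from station import robot
import cv2, numpy as np
def cast(n,px,z):
    c=robot.calibration(n);K=np.array([[c['fx'],0,c['cx']],[0,c['fy'],c['cy']],[0,0,1]])
    p=cv2.undistortPoints(np.float64(px).reshape(-1,1,2),K,np.array([c['k1'],0,0,0.]))[:,0]
    R=cv2.Rodrigues(c['rvec'])[0];o=-R.T@c['tvec']
    d=np.c_[p,np.ones(len(p))]@R
    return o+d*((z-o[2])/d[:,2])[:,None]
E
python3 - <<'E'
from h import *
im=cv2.imread('pics/top0.png')
cv2.imwrite('pics/crop0.png',np.hstack([cv2.resize(im[160:285,325:425],(400,500),interpolation=2),cv2.resize(im[180:330,220:315],(380,600),interpolation=2)[:500]]))
hsv=cv2.cvtColor(im,cv2.COLOR_BGR2HSV)
m=((hsv[...,1]<60)&(hsv[...,2]>110)).astype('uint8');m=cv2.morphologyEx(m,cv2.MORPH_CLOSE,np.ones((9,9)))
cs=[c for c in cv2.findContours(m,0,2)[0] if cv2.pointPolygonTest(c,(325,280),False)>0]
P=cast('top',cv2.convexHull(cs[0])[:,0],.006)
r=cv2.minAreaRect(P[:,:2].astype('float32')*1000);print('board',r,cv2.boxPoints(r))
R=cv2.Rodrigues(robot.calibration('top')['rvec'])[0];print('cam',-R.T@robot.calibration('top')['tvec'])
E
```

```text
board ((583.466796875, -50.878570556640625), (365.5785217285156, 464.3997497558594), 15.477123260498047) [[ 345.34265  124.12309]
 [ 469.2694  -323.4362 ]
 [ 821.59094 -225.88023]
 [ 697.6642   221.67905]]
cam [ 0.35054916 -0.07064591  1.06944706]
```

View pics/crop0.png

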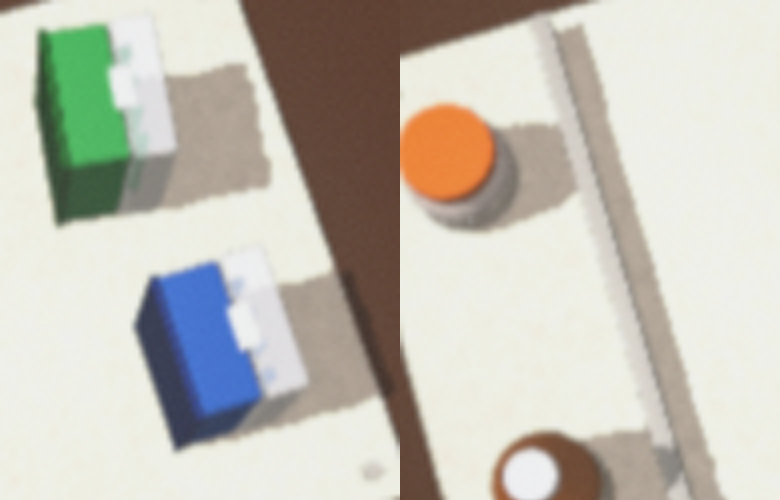

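The crop shows the blue box with its blue half towards the rail and the clear half behind. Its top corners are at about (365,230), (376,264), (390,222) and (402,256). The rail is the grey strip from (258,187) to (289,290).

Run:
```python
from h import *
t=np.radians(105.48);X=np.array([np.cos(t),np.sin(t)]);Y=np.array([-X[1],X[0]]);C=np.array([.5835,-.0509])
def rep(n,px,z):
    P=cast('top',px,z)[:,:2];print(n,P.round(4).tolist(),'board:',np.c_[(P-C)@X,(P-C)@Y].round(4).tolist());return P
b=rep('blue top',[(365,230),(375.75,264.5),(401.75,256.25),(390.5,221.75)],.128)
print(b.mean(0),[np.linalg.norm(b[i]-b[i-1]) for i in range(4)])
e=b[1]-b[0]+b[2]-b[3];print('yaw of -y edge vs board Y deg',np.degrees(np.arctan2(e@X,-e@Y) if e@Y<0 else np.arctan2(-e@X,e@Y)))
rep('blue bot',[(358.75,241.25),(369.25,272.5)],.006)
rep('green top',[(335,167),(343,201.25),(369.25,197.5),(363,163)],.128)
rep('rail top front',[(258.5,186),(288.7,290)],.036)
```

```text
blue top [[0.5755, -0.1648], [0.5001, -0.1837], [0.5159, -0.2398], [0.592, -0.2206]] board: [[-0.1076, 0.0381], [-0.1057, 0.1159], [-0.164, 0.1156], [-0.1658, 0.0372]]
[ 0.54584518 -0.20223228] [np.float64(0.05819271572537726), np.float64(0.07773976014244417), np.float64(0.05829351257696859), np.float64(0.07843201891075806)]
yaw of -y edge vs board Y deg -1.3600925269455875
blue bot [[0.5773, -0.1606], [0.5008, -0.1819]] board: [[-0.104, 0.0352], [-0.1041, 0.1147]]
green top [[0.7204, -0.1059], [0.6411, -0.1203], [0.6478, -0.1778], [0.7279, -0.1682]] board: [[-0.0896, -0.1173], [-0.0823, -0.0369], [-0.1394, -0.0281], [-0.1516, -0.1079]]
rail top front [[0.7142, 0.076], [0.4622, 0.0075]] board: [[0.0874, -0.1598], [0.0886, 0.1014]]
```

apply_moves --plan '[[[0,0,-0.093,0.013,-0.037,0,45],[0,0,-0.186,0.026,-0.074,0,45],[0,0,-0.279,0.039,-0.111,0,45],[0,0,-0.372,0.052,-0.148,0,45],[0,0,-0.465,0.065,-0.185,0,45],[0,0,-0.558,0.078,-0.222,0,45],[0,0,-0.651,0.091,-0.259,0,45],[0,0,-0.744,0.104,-0.296,0,45],[0,0,-0.837,0.117,-0.333,0,45],[0,0,-0.93,0.13,-0.37,0,45]]]'

```text
clock: 0.93
eef_pos: [0.3739, 0.2573, 0.2482]
eef_rot: [-2.497, 1.906, 0.0]
force: [1.8, -0.0, 0.1]
opening: 0.0387
gripper_force: 0.0
```

apply_moves --plan '[[[0,0,0,0.013,-0.037,0,45],[0,0,0,0.026,-0.074,0,45],[0,0,0,0.039,-0.111,0,45],[0,0,0,0.052,-0.148,0,45],[0,0,0,0.065,-0.185,0,45],[0,0,0,0.078,-0.222,0,45],[0,0,0,0.091,-0.259,0,45],[0,0,0,0.104,-0.296,0,45],[0,0,0,0.117,-0.333,0,45],[0,0,0,0.13,-0.37,0,45]]]'

```text
clock: 1.77
eef_pos: [0.504, -0.1127, 0.2482]
eef_rot: [-2.501, 1.901, 0.0]
force: [1.2, 0.8, 0.1]
opening: 0.0385
gripper_force: 0.0
```

```bash
cat > st.py <<'E'
from h import *
from scipy.spatial.transform import Rotation as Ro
def st():
    t=np.radians(105.48);X=np.array([np.cos(t),np.sin(t)]);Y=np.array([-X[1],X[0]]);C=np.array([.5835,-.0509])
    s=robot.state();p=s['eef_pos'];R=Ro.from_rotvec(s['eef_rot']).as_matrix()
    print(s['clock'],p,'board',(p[:2]-C)@X,(p[:2]-C)@Y,'tooly deg',np.degrees(np.arctan2(R[1,1],R[0,1])),'toolz',R[:,2].round(3),'op',s['opening'],'F',s['force'].round(1))
    return C,X,Y
E
python3 - <<'E'
from st import *
C,X,Y=st()
for n,px in(('red',[(455,231),(455,265),(487,265),(485,230)]),('yel',[(433,304),(410,322)])):
    P=cast('top',px,.122)[:,:2];print(n,((P-C)@X).round(3),((P-C)@Y).round(3))
E
```

```text
1.7667 [ 0.5040092  -0.11273632  0.24822258] board -0.03837687656622363 0.09311140191537366 tooly deg -164.47605514128557 toolz [-0.  0. -1.] op 0.0384926331253709 F [1.2 0.8 0.1]
red [-0.294 -0.268 -0.334 -0.358] [0.097 0.167 0.187 0.114]
yel [-0.194 -0.136] [0.23  0.251]
```

apply_moves --plan '[[[0,0,0,0.013,-0.035,0,45],[0,0,0,0.026,-0.07,0,45],[0,0,0,0.04,-0.105,0,45],[0,0,0,0.052,-0.137,0,45],[0,0,0,0.06,-0.158,0,45],[0,0,0,0.06,-0.158,-0.03,45],[0,0,0,0.06,-0.158,-0.06,45],[0,0,0,0.06,-0.158,-0.09,45],[0,0,0,0.06,-0.158,-0.125,45],[0,0,0,0.06,-0.158,-0.125,45]]]'

```text
clock: 2.6
eef_pos: [0.5595, -0.2675, 0.1161]
eef_rot: [2.496, -1.901, -0.017]
force: [-1.8, 0.6, -1.8]
opening: 0.0382
gripper_force: 0.0
```

Run:
```python
from st import *
st();a=robot.camera('side')[180:340,300:500];b=robot.camera('top')[180:300,320:470]
cv2.imwrite('pics/c1.png',np.hstack([cv2.resize(a,(500,400)),cv2.resize(b,(300,400))[:]])[:,:,::-1])
```

```text
2.6 [ 0.55952592 -0.26753259  0.11607006] board -0.20237522627200824 0.08092406213178892 tooly deg -164.5772671839358 toolz [-0.011  0.003 -1.   ] op 0.03820796574629637 F [-1.8  0.6 -1.8]
```

View pics/c1.png

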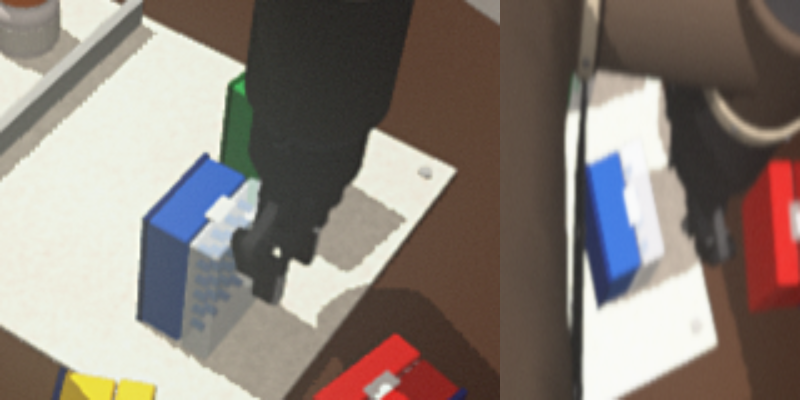

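The fingers are behind the clear lid near its top, with a gap between them and the lid. I'll start the tipping push.

apply_moves --plan '[[[0,0,0,-0.002,0.008,0,45],[0,0,0,-0.004,0.016,0,45],[0,0,0,-0.006,0.023,0,45],[0,0,0,-0.008,0.03,0,45],[0,0,0,-0.01,0.037,0,45],[0,0,0,-0.012,0.044,0,45],[0,0,0,-0.014,0.05,0,45],[0,0,0,-0.015,0.056,0,45],[0,0,0,-0.017,0.062,0,45],[0,0,0,-0.018,0.067,0,45]]]'

```text
clock: 3.53
eef_pos: [0.5456, -0.2009, 0.1232]
eef_rot: [2.501, -1.901, -0.001]
force: [-0.7, 0.6, -0.4]
opening: 0.0384
gripper_force: 0.1
```

Run:
```python
from st import *
st();a=robot.camera('side')[150:350,250:500]
cv2.imwrite('pics/c2.png',cv2.resize(a,(500,400))[:,:,::-1])
```

```text
3.5333 [ 0.54560963 -0.20093778  0.12319223] board -0.13448194281340253 0.07656122405975153 tooly deg -164.46984586648077 toolz [-0.  0. -1.] op 0.03836431255490301 F [-0.7  0.6 -0.4]
```

View pics/c2.png

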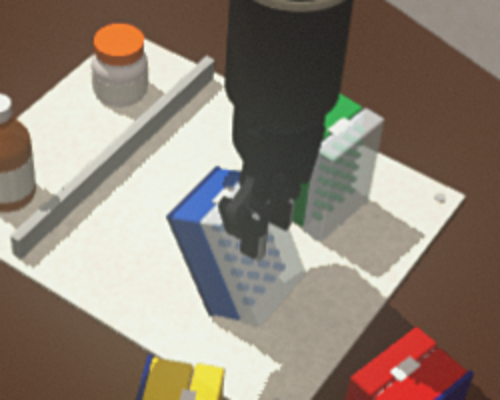

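The box is leaning about 20° towards the rail and pivoting cleanly on its edge at crop (215,315). I'll keep pushing at a steady pace.

apply_moves --plan '[[[0,0,0,-0.002,0.006,0,45],[0,0,0,-0.003,0.012,0,45],[0,0,0,-0.005,0.018,0,45],[0,0,0,-0.006,0.023,0,45],[0,0,0,-0.008,0.028,0,45],[0,0,0,-0.008,0.03,0,45],[0,0,0,-0.008,0.03,0,45],[0,0,0,-0.008,0.03,0,45],[0,0,0,-0.008,0.03,0,45],[0,0,0,-0.008,0.03,0,45]]]'

```text
clock: 4.42
eef_pos: [0.538, -0.1718, 0.1233]
eef_rot: [-2.501, 1.901, -0.0]
force: [-0.2, -0.0, -0.7]
opening: 0.0381
gripper_force: 0.0
```

Run:
```python
from st import *
st();a=robot.camera('side')[150:350,250:500]
cv2.imwrite('pics/c3.png',cv2.resize(a,(500,400))[:,:,::-1])
```

```text
4.4167 [ 0.53804249 -0.17180938  0.12329865] board -0.10439053168651938 0.07607942814576087 tooly deg -164.48239357752104 toolz [ 0. -0. -1.] op 0.038136486331011826 F [-0.2 -0.  -0.7]
```

View pics/c3.png

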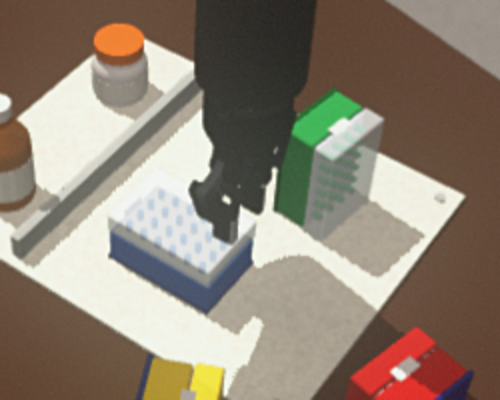

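Run:
```python
from st import *
C,X,Y=st()
P=cast('side',[(250+110/2,150+262/2),(250+207/2,150+311/2),(250+252/2,150+268/2)],.006)[:,:2]
print(np.c_[(P-C)@X,(P-C)@Y])
P=cast('side',[(250+15/2,150+244/2),(250+200/2,150+73/2)],.036)[:,:2]
print(np.c_[(P-C)@X,(P-C)@Y])
```

```text
4.4667 [ 0.53800151 -0.17186533  0.12324431] board -0.10443351176947709 0.07613386344035451 tooly deg -164.48890445042292 toolz [-0. -0. -1.] op 0.03867586341973141 F [0.4 0.1 0.3]
[[ 0.01521043  0.12069175]
 [-0.0978807   0.11273337]
 [-0.10317355  0.04200965]]
[[ 0.0882831   0.17768981]
 [ 0.0881928  -0.13733535]]
```

apply_moves --plan '[[[0,0,0,0.006,-0.02,0,45],[0,0,0,0.012,-0.04,0,45],[0,0,0,0.014,-0.05,0,45],[0,0,0,0.014,-0.05,0,45],[0,0,0,0.014,-0.05,-0.02,45],[0,0,0,0.014,-0.05,-0.04,45],[0,0,0,0.014,-0.05,-0.06,45],[0,0,0,0.014,-0.05,-0.075,45],[0,0,0,0.014,-0.05,-0.075,45],[0,0,0,0.014,-0.05,-0.075,45]]]'

```text
clock: 5.3
eef_pos: [0.5513, -0.2214, 0.0478]
eef_rot: [2.5, -1.9, -0.003]
force: [0.1, -0.4, -0.6]
opening: 0.0383
gripper_force: 0.0
```

apply_moves --plan '[[[0,0,0,-0.003,0.01,0,45],[0,0,0,-0.006,0.02,0,45],[0,0,0,-0.008,0.029,0,45],[0,0,0,-0.01,0.038,0,45],[0,0,0,-0.013,0.047,0,45],[0,0,0,-0.015,0.055,0,45],[0,0,0,-0.018,0.064,0,45],[0,0,0,-0.02,0.073,0,45],[0,0,0,-0.023,0.082,0,45],[0,0,0,-0.025,0.09,0,45]]]'

```text
clock: 6.13
eef_pos: [0.5266, -0.1307, 0.0483]
eef_rot: [2.501, -1.901, -0.0]
force: [0.9, -0.8, 0.6]
opening: 0.0384
gripper_force: 0.8
```

apply_moves --plan '[[[0,0,0,-0.0005,0.002,0,45],[0,0,0,-0.001,0.004,0,45],[0,0,0,-0.0016,0.006,0,45],[0,0,0,-0.0022,0.008,0,45],[0,0,0,-0.0027,0.01,0,45],[0,0,0,-0.0027,0.01,0,45],[0,0,0,-0.0027,0.01,0,45],[0,0,0,-0.0027,0.01,0,45],[0,0,0,-0.0027,0.01,0,45],[0,0,0,-0.0027,0.01,0,45]]]'

```text
clock: 6.97
eef_pos: [0.5242, -0.1217, 0.0482]
eef_rot: [2.501, -1.901, -0.0]
force: [-1.6, 0.1, 0.3]
opening: 0.0383
gripper_force: 0.0
```

Run:
```python
from st import *
st();a=robot.camera('side')[150:350,250:500]
cv2.imwrite('pics/c4.png',cv2.resize(a,(750,600),interpolation=2)[:,:,::-1])
```

```text
6.9667 [ 0.5241923  -0.12170288  0.04822289] board -0.05240507299132387 0.07605366444333099 tooly deg -164.48322825650442 toolz [-0.  0. -1.] op 0.03828315490183396 F [-1.6  0.1  0.3]
```

View pics/c4.png

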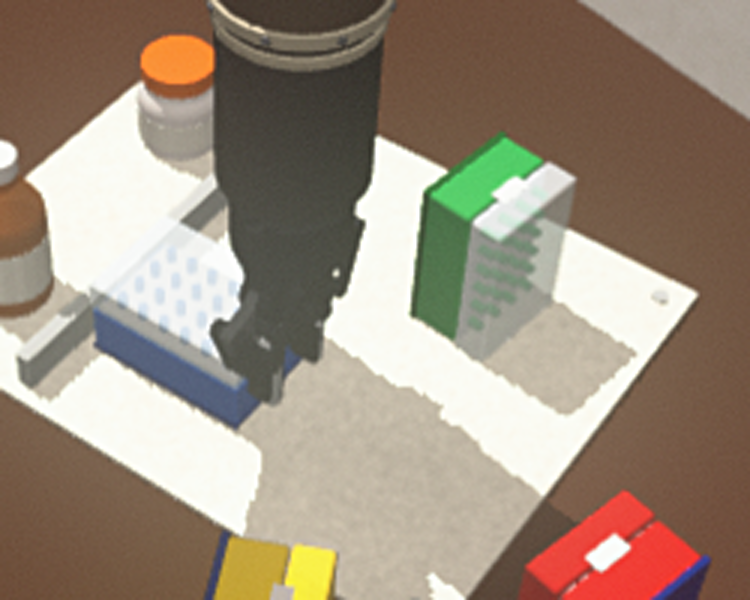

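The near end of the box, around crop (95,330), is now a few millimetres from the rail. I'll close in slowly and watch the force.

apply_moves --plan '[[[0,0,0,-0.0003,0.001,0,45],[0,0,0,-0.0005,0.002,0,45],[0,0,0,-0.0008,0.003,0,45],[0,0,0,-0.0011,0.004,0,45],[0,0,0,-0.0014,0.005,0,45],[0,0,0,-0.0016,0.006,0,45],[0,0,0,-0.0016,0.006,0,45],[0,0,0,-0.0016,0.006,0,45],[0,0,0,-0.0016,0.006,0,45],[0,0,0,-0.0016,0.006,0,45]]]'

```text
clock: 7.85
eef_pos: [0.5227, -0.1156, 0.0483]
eef_rot: [-2.501, 1.901, -0.0]
force: [-0.1, 0.5, 0.1]
opening: 0.0384
gripper_force: 0.0
```

apply_moves --plan '[[[0,0,0,-0.0001,0.0005,0,45],[0,0,0,-0.0003,0.001,0,45],[0,0,0,-0.0004,0.0015,0,45],[0,0,0,-0.0005,0.002,0,45],[0,0,0,-0.0005,0.002,0,45],[0,0,0,-0.0005,0.002,0,45],[0,0,0,-0.0005,0.002,0,45],[0,0,0,-0.0005,0.002,0,45],[0,0,0,-0.0005,0.002,0,45],[0,0,0,-0.0005,0.002,0,45]]]'

```text
clock: 8.68
eef_pos: [0.5221, -0.1136, 0.0483]
eef_rot: [-2.501, 1.901, 0.0]
force: [-0.8, 0.1, 0.2]
opening: 0.0385
gripper_force: 0.0
```

Still no reaction force, so I'll continue in 3 mm steps.

apply_moves --plan '[[[0,0,0,-0.0001,0.0005,0,45],[0,0,0,-0.0003,0.001,0,45],[0,0,0,-0.0004,0.0015,0,45],[0,0,0,-0.0005,0.002,0,45],[0,0,0,-0.0007,0.0025,0,45],[0,0,0,-0.0008,0.003,0,45],[0,0,0,-0.0008,0.003,0,45],[0,0,0,-0.0008,0.003,0,45],[0,0,0,-0.0008,0.003,0,45],[0,0,0,-0.0008,0.003,0,45]]]'

```text
clock: 9.52
eef_pos: [0.522, -0.1131, 0.049]
eef_rot: [2.5, -1.9, 0.004]
force: [3.7, -18.9, 2.1]
opening: 0.0384
gripper_force: 9.6
```

apply_moves --plan '[[[0,0,0,-0.0001,0.0005,0,45],[0,0,0,-0.0003,0.001,0,45],[0,0,0,-0.0004,0.0015,0,45],[0,0,0,-0.0005,0.002,0,45],[0,0,0,-0.0007,0.0025,0,45],[0,0,0,-0.0008,0.003,0,45],[0,0,0,-0.0008,0.003,0,45],[0,0,0,-0.0008,0.003,0,45],[0,0,0,-0.0008,0.003,0,45],[0,0,0,-0.0008,0.003,0,45]]]'

```text
clock: 10.35
eef_pos: [0.522, -0.1127, 0.0499]
eef_rot: [2.499, -1.898, 0.008]
force: [6.1, -38.7, 2.4]
opening: 0.0384
gripper_force: 19.6
```

The force rose to about 39 N with the tool stopped, so the box is seated. I'll back straight off, rise clear and check.

apply_moves --plan '[[[0,0,0,0.001,-0.004,0,45],[0,0,0,0.003,-0.01,0,45],[0,0,0,0.006,-0.022,0,45],[0,0,0,0.01,-0.036,0,45],[0,0,0,0.014,-0.05,0,45],[0,0,0,0.016,-0.058,0.02,45],[0,0,0,0.016,-0.058,0.055,45],[0,0,0,0.016,-0.058,0.09,45],[0,0,0,0.016,-0.058,0.13,45],[0,0,0,0.016,-0.058,0.16,45]]]'

```text
clock: 11.18
eef_pos: [0.5372, -0.1661, 0.2114]
eef_rot: [-2.501, 1.9, -0.003]
force: [0.4, 0.3, 1.0]
opening: 0.0384
gripper_force: 0.0
```

apply_moves --plan '[[[0,0,0,0.005,-0.02,0.03,45],[0,0,0,0.01,-0.04,0.05,45],[0,0,0,0.015,-0.06,0.07,45],[0,0,0,0.02,-0.08,0.08,45],[0,0,0,0.025,-0.1,0.08,45],[0,0,0,0.03,-0.12,0.08,45],[0,0,0,0.03,-0.14,0.08,45],[0,0,0,0.03,-0.16,0.08,45],[0,0,0,0.03,-0.16,0.08,45],[0,0,0,0.03,-0.16,0.08,45]]]'

```text
clock: 12.02
eef_pos: [0.5664, -0.3267, 0.2875]
eef_rot: [2.5, -1.903, -0.002]
force: [-0.1, 0.2, -0.7]
opening: 0.0385
gripper_force: 0.0
```

Run:
```python
from st import *
st();a=robot.camera('side')[150:350,230:480];b=robot.camera('top')[150:350,200:440]
cv2.imwrite('pics/c5.png',np.hstack([cv2.resize(a,(400,320),interpolation=2),cv2.resize(b,(384,320),interpolation=2)])[:,:,::-1])
```

```text
12.0167 [ 0.56636337 -0.32666399  0.2874716 ] board -0.2611864848638302 0.09011692953221222 tooly deg -164.55419639079983 toolz [-0.001  0.001 -1.   ] op 0.03845199087580755 F [-0.1  0.2 -0.7]
```

View pics/c5.png

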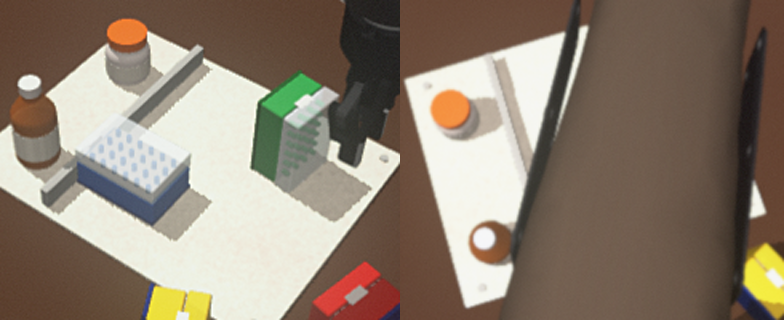

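The box lies lid up against the rail, and the green box, bottle and jar are standing where they were. I'll check squareness numerically from the blue base mask.

Run:
```python
from st import *
C,X,Y=st()
im=robot.camera('side');cv2.imwrite('pics/s9.png',im[:,:,::-1])
h=cv2.cvtColor(im,cv2.COLOR_RGB2HSV);m=((h[...,0]>105)&(h[...,0]<130)&(h[...,1]>120)).astype('uint8')
m[:,:270]=0;m[:,360:]=0;m[:230]=0;m[300:]=0
c=max(cv2.findContours(m,0,2)[0],key=cv2.contourArea)[:,0];print(cv2.boundingRect(c))
bot={}
for u,v in c: bot[u]=max(v,bot.get(u,0))
u=np.array(sorted(bot));v=np.array([bot[k] for k in u]);k=u[np.argmax(v)]
for s in((u>u[0]+3)&(u<k-3),(u>k+3)&(u<u[-1]-3)):
    P=cast('side',np.c_[u[s],v[s]+.5],.006)[:,:2];B=np.c_[(P-C)@X,(P-C)@Y]
    d=cv2.fitLine(B.astype('float32'),2,0,.01,.01).ravel();print(B[0],B[-1],'dir deg',np.degrees(np.arctan2(d[1],d[0])))
```

```text
12.1167 [ 0.56652015 -0.32548034  0.28797923] board -0.2600876248385585 0.0896499213781641 tooly deg -164.4731869571356 toolz [-0.  0. -1.] op 0.03856605557165708 F [-0.3 -0.1  0.4]Traceback (most recent call last):
  File "<stdin>", line 6, in <module>
ValueError: max() iterable argument is empty
```

Run:
```python
from st import *
C,X,Y=st()
im=cv2.imread('pics/s9.png')
h=cv2.cvtColor(im,cv2.COLOR_BGR2HSV);print(h[270,305],h[273,335])
m=((h[...,0]>100)&(h[...,0]<135)&(h[...,1]>80)).astype('uint8')
m[:,:270]=0;m[:,360:]=0;m[:230]=0;m[300:]=0
c=max(cv2.findContours(m,0,cv2.CHAIN_APPROX_NONE)[0],key=cv2.contourArea)[:,0];print(cv2.boundingRect(c))
bot={}
for u,v in c: bot[u]=max(v,bot.get(u,0))
u=np.array(sorted(bot));v=np.array([bot[k] for k in u]);k=u[np.argmax(v)]
for s in((u>u[0]+3)&(u<k-3),(u>k+3)&(u<u[-1]-3)):
    P=cast('side',np.c_[u[s],v[s]+.5],.006)[:,:2];B=np.c_[(P-C)@X,(P-C)@Y]
    d=cv2.fitLine(B.astype('float32'),2,0,.01,.01).ravel();print(B[0],B[-1],'dir deg',np.degrees(np.arctan2(d[1],d[0])))
```

```text
12.1667 [ 0.56662568 -0.32516922  0.28822533] board -0.2598159578048087 0.08946517894002662 tooly deg -164.44294088513772 toolz [-0.  0. -1.] op 0.03805618392846607 F [-0.1 -0.   0. ]
[110  82 106] [110  63 105]
(278, 252, 48, 29)
[0.08181598 0.1125192 ] [0.01600447 0.1131744 ] dir deg 1.3934515
[0.00471473 0.10146675] [-0.00653642  0.09631308] dir deg 19.053219
```

Run:
```python
from st import *
C,X,Y=st()
h=cv2.cvtColor(cv2.imread('pics/s9.png'),cv2.COLOR_BGR2HSV)
m=((h[...,0]>100)&(h[...,0]<135)&(h[...,1]>45)&(h[...,2]<140)).astype('uint8')
m[:,:270]=0;m[:,360:]=0;m[:230]=0;m[300:]=0
m=cv2.morphologyEx(m,cv2.MORPH_CLOSE,np.ones((5,5)))
c=max(cv2.findContours(m,0,cv2.CHAIN_APPROX_NONE)[0],key=cv2.contourArea)[:,0];print(cv2.boundingRect(c))
bot={}
for u,v in c: bot[u]=max(v,bot.get(u,0))
u=np.array(sorted(bot));v=np.array([bot[k] for k in u]);k=u[np.argmax(v)]
for s in((u>u[0]+3)&(u<k-3),(u>k+3)&(u<u[-1]-3)):
    P=cast('side',np.c_[u[s],v[s]+.5],.006)[:,:2];B=np.c_[(P-C)@X,(P-C)@Y]
    d=cv2.fitLine(B.astype('float32'),2,0,.01,.01).ravel();print(B[0],B[-1],'dir deg',np.degrees(np.arctan2(d[1],d[0])))
```

```text
12.1667 [ 0.56662568 -0.32516922  0.28822533] board -0.2598159578048087 0.08946517894002662 tooly deg -164.44294088513772 toolz [-0.  0. -1.] op 0.03805618392846607 F [-0.1 -0.   0. ]
(278, 251, 70, 39)
[0.08007673 0.11461628] [-0.01739188  0.11393927] dir deg 0.1853703
[-0.0286036   0.10237538] [-0.02965819  0.05270485] dir deg -89.5089
```

```bash
python3 -c "
from station import robot
print(robot.finish_job())"
```

```text
the job is handed in; nothing more can be done
None
```

The blue box lies lid up against the rail, square to within about 0.5° by the side camera; the green box, bottle and jar look unmoved, and the job was handed in at about 12 s (no verdict was returned).

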